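# Pack the two-layer gel kit box

## Task

Finish packing the blue gel kit box: set the casting block down fully into the empty pocket of the bottom layer, then push the sliding divider fully home over it, and only after that lay the comb flat in the ribbed recess on top of the divider. Let go of everything, and leave the jar, the tube rack, the bottle and the steel weight that is already packed as they are.

Things in the scene. Friction and masses are not known exactly. Their poses are not given: they have to be found in the camera images.
- kitbox: Blue open-topped box fixed to the bench, 132 (x) x 192 (y) x 78 mm high, walls 6 mm, inside 120 x 180 mm. Origin: centre of its underside; z up. A grey insert, its top 24 mm above the underside, fills the bottom and has two pockets 18 mm deep: the empty rectangular one at y -45 mm and a round one at y +45 mm that already holds the weight. The walls at -x, +x and -y are 78 mm high; the wall at the +y end is only 56 mm high, and the divider slides in and out over it.
- pocket (a point): Centre of the floor of the empty rectangular pocket, 6 mm above the box's underside. The pocket is 66 mm (box x) by 46 mm (box y), 18 mm deep, with 2 mm chamfers at the mouth. Axes as the box.
- divider (a joint): How far (m) the white divider is pulled out along the box's +y; 0 = fully home, at its end stop; 0.14 = farthest out; starts at 0.10 to 0.13. It stays where left and slides with about 2 N of friction plus about 8 N per m/s. It is a plate 116 x 180 mm, 4 mm thick, its underside 58 mm above the box's underside, so that at the start it covers only the +y part of the box.
- lip (a point): On the divider: middle of the outer face (facing the box's +y, away from the box) of the upright lip at the divider's outer end, 74 mm above the box's underside. The lip is 116 mm wide (box x), 6 mm thick, and stands from 58 to 86 mm above the box's underside. Pushing this face along the box's -y closes the divider. Moves with the divider; axes as the box.
- recess (a point): On the divider: centre of the floor of the comb's recess, 62 mm above the box's underside (at the middle of the box when the divider is home). The recess is 48 mm (box x) by 98 mm (box y) between ribs 5 mm high and 4 mm thick. Moves with the divider; axes as the box.
- block: Grey plastic casting block to pack in the bottom layer, about 90 g: base 60 (x) x 40 (y) x 20 mm high, with an upright grip fin on the middle of its top, 12 mm thick (x), 30 mm long (y), rising to 48 mm above the underside. Origin: centre of its underside. Symmetric under a half turn: either way round fits the pocket. On the bench, upright.
- comb: White plastic gel comb to pack in the upper layer, about 50 g, lying flat: 40 (x) x 90 (y) mm, 6 mm thick, eight short teeth along its +x side, and an upright grip fin in its middle, 10 mm thick (x), 34 mm long (y), rising to 32 mm above the underside. Origin: centre of its underside, below the fin. Either way round fits the recess.
- weight: Steel cylinder, 44 mm across and 30 mm high, already packed in the round pocket; stays there. Origin: centre of its underside.
- jar: Bystander: small glass jar with a white cap, 48 mm across, 55 mm high. Origin: centre of its underside.
- rack: Bystander: cream tube rack, 75 x 220 x 40 mm, with ten round holes. Origin: centre of its underside.
- bottle: Bystander: glass bottle with a blue cap, 66 mm across, 140 mm high. Origin: centre of its underside.
Mind the look-alikes: they are no part of the job. Leave any red look-alike of the block alone.

How it is judged (in metres and radians):
On the way, in this order (a step that is already met when the one before it is completed fails the run):
1. the casting block sits fully down in the empty bottom pocket, let go, while the divider is still out (horizontal distance between block and pocket below 0.006 m and z of block in the frame of pocket below 0.004 m and angle between block's own z axis and vertical below 0.1 rad and contact force between the fingers and block below 0.1 N and value of joint divider above 0.05 m), for 0.2 s.
2. the divider is fully home over it (value of joint divider below 0.005 m), for 0.2 s.
3. the comb lies flat in the recess on the divider (horizontal distance between comb and recess below 0.007 m and z of comb in the frame of recess below 0.003 m and angle between comb's own z axis and vertical below 0.08 rad), for 0.2 s.
At the end, for the whole second after the job is handed in: Block on its pocket floor (within 6 mm of centre, under 4 mm high, upright to 0.1 rad), divider within 5 mm of home, comb at rest on the recess floor (within 7 mm of centre, under 3 mm high, flat to 0.08 rad, along the box to 0.2 rad) (all of step 3 and horizontal distance between block and pocket below 0.006 m and z of block in the frame of pocket below 0.004 m and angle between block's own z axis and vertical below 0.1 rad and value of joint divider below 0.005 m and angle between the y axis of comb and the y axis of kitbox, either way round below 0.2 rad and linear speed of each of comb, block below 0.02 m/s); the robot touches nothing.
It fails at once if the jar, the rack or the bottle is moved by more than 30 mm (distance of any of jar, rack, bottle from where it was at the start of the episode above 0.03 m).
It fails at once if the packed weight is moved by more than 15 mm (distance of weight from where it was at the start of the episode above 0.015 m).
It also fails if it takes over 61 s, if anything falls off the work surface, if the arm or the gripper's body presses on something with over 40 N, if the wrist force passes 120 N, or if a joint passes its speed limit or range.

## Robot

A 6-joint arm with a two-finger parallel gripper is mounted at the origin on the work surface. World frame = base frame: x ahead of the robot, y to its left, z up, the work surface at z = 0. Lengths are in mm, angles in degrees, forces in N, time in s.
With the tool pointing down it reaches from about 300 to 850 mm from the base axis. Payload 4.2 kg.
Tool frame: the origin (TCP) lies at the centre of the arm's flange, where the gripper is bolted on; the fingertips stand 191 mm ahead of it and the grasp point (between the pads) lies 172 mm ahead of it; y points along the fingers, x is the direction in which the jaws open and shut, and the axes are right-handed (so a half turn about y gives the same grasp; the last joint's range is limited). The gripper opens to 91 mm and grips with 3 to 60 N. Pads are 32 mm wide; open, the fingers measure 118 mm over their backs; the gripper's body (76 mm by 178 mm) begins 60 mm behind the grasp point.
Start: joints at [70.989, 18.312, 89.639, -0, 72.044, -1.146], TCP at [176.391, 547.274, 404.776] pointing down, gripper open.
Joint ranges: [-177.97, 177.97], [-48.28, 115.42], [12.27, 149.76], [-77.06, 257.06], [2.81, 150.46], [-146.56, 146.56]. Speed limits (degrees/s): [147.25, 147.25, 180, 180, 180, 180].

## Interface

Orientations are given as [roll, pitch, yaw] about the fixed x, y, z axes, in that order (R = Rz(yaw) Ry(pitch) Rx(roll)).
In Python, from workcell import env gives the robot as it stands.
- The arm moves only by the tool carry_out, never from a script. Its argument "increments" is a list of rows, each a list of 3 entries, a list of its own where there are three numbers: the turn, a rotation vector about the tool's x, y, z in rad, then the shift along the tool's x, y, z in mm, then the closure, from 0 (fully open) to 1 (shut). In form: [[[wx, wy, wz], [dx, dy, dz], claw], ...]. A call has 1 to 10 rows; each row is the pose to reach, as a shift and turn from the pose commanded when the call began, along the tool's axes at that moment; what a row does not reach only later rows make up. A row lasts 1/12 s, in which the tool goes at most 41.7 mm and 7.16 degrees, less where a joint would pass 70% of its speed; a pose out of reach is approached as far as the arm can. A call with a gripper value outside its range is refused whole. The fingers move at their own pace and stop on an object; "force" is the grip in N (left out, the last holds). Time passes only in rows, so rows that repeat a pose let the fingers close. It gives the time, the measured TCP pose, the force and the opening at its end, in the units of the state.
- env.state(): the state, without advancing time (a new reading comes with each control period).
- env.grab_frame(name): name is "scene" or "top"; returns a dict with "frame" (400x640x3 uint8, blue, green, red), "z_map" (400x640 float32, mm along the optical axis (not along the pixel's ray), 0 where there is no reading), "camera_matrix" (3x3 intrinsics, pixels), "k1" (the pictures are not rectified: a ray, as slopes to the right and down, at radius r is drawn at 1 + k1 r^2 times it, then the intrinsics apply), "rvec" (rotation vector, rad) and "tvec" (3), from world to camera coordinates, as OpenCV has them. Camera axes: x right, y down, z forward; pixel columns grow to the right and rows downward; lengths in mm; the calibration is good to about 2 mm. A picture is of the moment at which its call begins.
- env.job_done(): hands the job in, once; it reports no verdict.
The state is a dict: "time_s": time; "qpos": joint angles; "qvel": joint speeds; "effort": joint torques, N m; "ee_pos": TCP position; "ee_rot": TCP orientation; "force": force on the tool from outside, world axes, zero at the start; "torque": the same for the moment, N m; "gripper_width": finger opening in mm.
Only numpy, scipy, OpenCV 4.12 (cv2) and the standard library are available. Lean on these libraries where they do the work, as an engineer would, in place of code of your own. Each camera call takes 0.05 s, during which the arm holds its last target. There are 200 camera calls.

## Working session

There is one attempt and no reset: what is moved stays moved. The work goes in short steps, Python scripts to look and compute and a tool call to move; the robot and the scene stay as the last step left them, time stands still between calls to the robot, and variables do not carry over. Pictures are saved under pics/ and viewed, about 8 in all and at most 12, crops included, and the job is handed in when it is done.

Besides the shell and the picture viewer there is one more tool, called as name([rows], argument=value, ...), one row to a line, values as JSON. carry_out: Moves the arm, as the interface text tells. Its arguments: {"type":"object","properties":{"increments":{"type":"array","items":{"type":"array"}},"force":{"type":"number"}},"required":["increments"]}

```bash
mkdir -p pics
cat > h.py <<'E'
import numpy as np, cv2
from workcell import env
def grab(n):
    f=env.grab_frame(n); f['n']=n; return f
def cloud(f):
    K=np.array(f['camera_matrix']);h,w=f['z_map'].shape
    u,v=np.meshgrid(np.arange(w),np.arange(h))
    p=np.stack([u,v],-1).reshape(-1,1,2).astype(float)
    s=cv2.undistortPoints(p,K,np.array([f['k1'],0,0,0.])).reshape(h,w,2)
    z=f['z_map'].astype(float)
    P=np.dstack([s[...,0]*z,s[...,1]*z,z])
    R=cv2.Rodrigues(np.array(f['rvec'],float))[0];t=np.array(f['tvec'],float).ravel()
    W=(P-t)@R; W[z==0]=np.nan
    return W
E
python3 - <<'E'
from h import *
print(env.state())
for n in('top','scene'):
    f=grab(n);cv2.imwrite(f'pics/{n}0.png',f['frame']);np.save(f'pics/{n}0.npy',cloud(f))
    print(n,f['k1'],f['camera_matrix'],f['rvec'],f['tvec'])
E
```

```text
{'time_s': 0.0, 'qpos': array([ 7.09906081e+01,  1.83516447e+01,  8.97085081e+01, -2.01003677e-03,
        7.20428985e+01, -1.14632643e+00]), 'qvel': array([-0.0029345 ,  0.03036134, -0.02231942, -0.02227289, -0.09836217,
       -0.01380529]), 'effort': array([-2.04938013e-03, -4.12467742e+01, -2.31966573e+01,  7.28021446e-02,
        4.57935117e-02, -1.47830319e-04]), 'ee_pos': array([176.32782026, 547.11182897, 403.90569309]), 'ee_rot': array([-89.999849  ,   0.1030689 ,  72.13755606]), 'force': array([ 0.20577478,  0.13600943, -0.13303866]), 'torque': array([-0.03407044, -0.05154221,  0.05471931]), 'gripper_width': 91.01398864722326}
top -0.06334368284109816 [[387.16029838   0.         317.97091614]
 [  0.         387.16029838 199.29762594]
 [  0.           0.           1.        ]] [ 2.11018709 -2.1160129   0.20884816] [  41.99519144  542.76324128 1192.57363614]
scene -0.0030538046401714664 [[459.20142357   0.         308.86497675]
 [  0.         459.20142357 204.02151087]
 [  0.           0.           1.        ]] [ 2.40273547  0.64483548 -0.21071755] [-494.93546338 -161.49969888 1576.30369223]
```

View pics/top0.png

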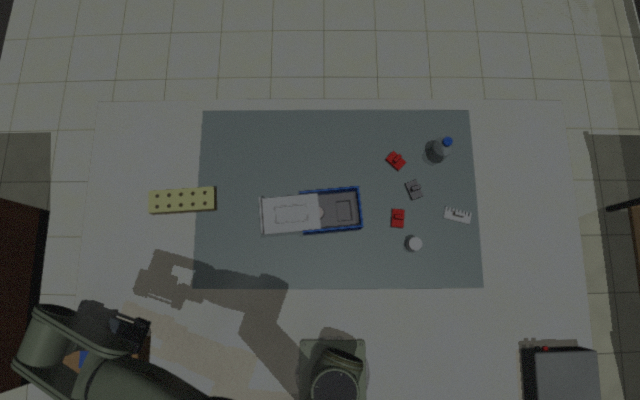

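View pics/scene0.png

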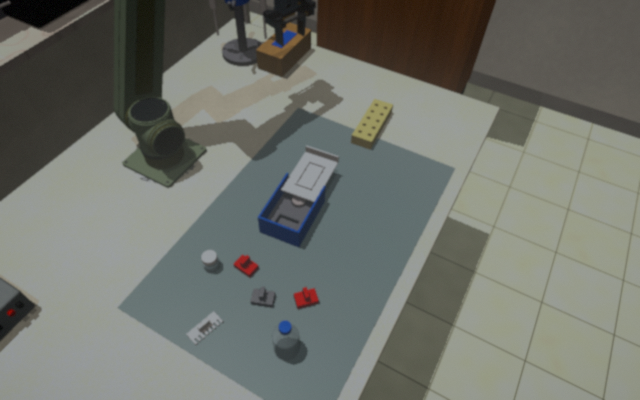

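The top view shows the grey block at (414,189). Its red look-alikes are at (396,160) and (398,217). The comb is at (458,214), the jar at (414,243), the bottle at (437,150), the box with its divider at about (310,211), and the rack at (182,200). The scene view agrees: block (263,297), reds (246,265) and (306,298), comb (205,327). I choose the grey one. Next I'll measure and check it in a crop.

```bash
cat >> h.py <<'E'
def rect(P,lab):
    (c,s,a)=cv2.minAreaRect(P[:,:2].astype(np.float32))
    print(lab,len(P),'c',np.round(c,1),'size',np.round(s,1),'ang',round(a,1),'z med/max',np.round([np.median(P[:,2]),np.percentile(P[:,2],98)],1))
    return c,s,a
def region(W,c0,c1,r0,r1,zlo,zhi):
    P=W[r0:r1,c0:c1].reshape(-1,3); return P[(P[:,2]>zlo)&(P[:,2]<zhi)]
E
python3 - <<'E'
from h import *
W=np.load('pics/top0.npy');I=cv2.imread('pics/top0.png')
print('bench z',np.nanmedian(W[260:280,380:480,2]))
for l,b in dict(block=(402,428,177,202),comb=(442,474,203,226),jar=(402,426,232,254),red1=(384,408,149,172),red2=(387,409,205,230),bottle=(420,456,132,168),rack=(145,220,182,217)).items():
    rect(region(W,*b,5,300),l)
rect(region(W,402,428,177,202,30,60),'blockfin');rect(region(W,402,428,177,202,12,25),'blockbase')
rect(region(W,442,474,203,226,20,40),'combfin')
B=region(W,250,370,180,240,8,150)
rect(B,'box all')
rect(region(W,300,370,180,240,70,84),'walls')
rect(region(W,250,370,180,240,84,95),'lip')
rect(region(W,250,370,180,240,52,72),'plate')
for n,c in (('p',(205,255,365,480)),):pass
cr=cv2.resize(I[130:255,375:485],None,fx=5,fy=4.6,interpolation=cv2.INTER_CUBIC)
cr2=cv2.resize(I[180:240,250:370],None,fx=6,fy=6,interpolation=cv2.INTER_CUBIC)
cv2.imwrite('pics/crop1.png',cv2.convertScaleAbs(cr,alpha=1.8));cv2.imwrite('pics/crop2.png',cv2.convertScaleAbs(cr2,alpha=1.8))
S=np.load('pics/scene0.npy')
for l,b in dict(sblock=(245,282,283,312),scomb=(182,228,308,346)).items(): rect(region(S,*b,3,60),l)
rect(region(S,245,282,283,312,30,55),'sfin');rect(region(S,182,228,308,346,20,40),'scfin')
rect(region(S,250,345,140,250,72,82),'swalls');rect(region(S,250,345,140,250,8,95),'sall')
E
```

```text
bench z 1.1042792402588275
block 249 c [ 581.4 -293.1] size [75.6 72.3] ang 12.9 z med/max [20.1 49.9]
comb 231 c [ 502.7 -428.8] size [101.6  65.7] ang 85.2 z med/max [ 7.5 34.4]
jar 218 c [ 405.5 -267.4] size [63.9 65.8] ang 89.6 z med/max [53.1 58.8]
red1 253 c [ 690.  -226.2] size [78.7 80.8] ang 0.0 z med/max [19.6 49.1]
red2 252 c [ 492.4 -224. ] size [70.8 83.2] ang 87.8 z med/max [20.2 50.2]
bottle 558 c [ 730.6 -374. ] size [122.5 132.8] ang 85.4 z med/max [ 89.7 142. ]
rack 1681 c [555.9 498.3] size [251.4 117.6] ang 89.9 z med/max [38.7 44.4]
blockfin 43 c [ 583.4 -278.9] size [12.6 28.9] ang 21.5 z med/max [46.7 51.1]
blockbase 171 c [ 583.3 -280.1] size [60.2 41.7] ang 21.5 z med/max [19.5 23.7]
combfin 41 c [ 497.5 -422.9] size [33.8 10.5] ang 75.7 z med/max [31.9 37.8]
box all 3906 c [524.3  59.8] size [334.8 189.7] ang 89.8 z med/max [60.5 82.1]
walls 352 c [508.    1.5] size [132.7 189.9] ang 5.1 z med/max [77.1 81.5]
lip 56 c [498.5  69.9] size [128.9 307. ] ang 6.9 z med/max [86.6 89.9]
plate 2163 c [501.9  63.4] size [132.  313.2] ang 5.5 z med/max [62.1 69.3]
sblock 447 c [ 582.8 -272.3] size [98.7 82.4] ang 32.6 z med/max [18.1 49.4]
scomb 707 c [ 497.6 -419.2] size [126.6 102.2] ang 30.3 z med/max [ 5.9 33.2]
sfin 68 c [ 586.  -280.4] size [12.5 31.7] ang 19.8 z med/max [45.6 51.9]
scfin 76 c [ 498.4 -422.4] size [33.5 12.3] ang 76.0 z med/max [30.3 36.3]
swalls 426 c [504.   65.3] size [134.2 325.1] ang 5.3 z med/max [76.6 81.4]
sall 4127 c [501.9  60.7] size [243.9 341.6] ang 29.8 z med/max [59.1 80.7]
```

View pics/crop1.png

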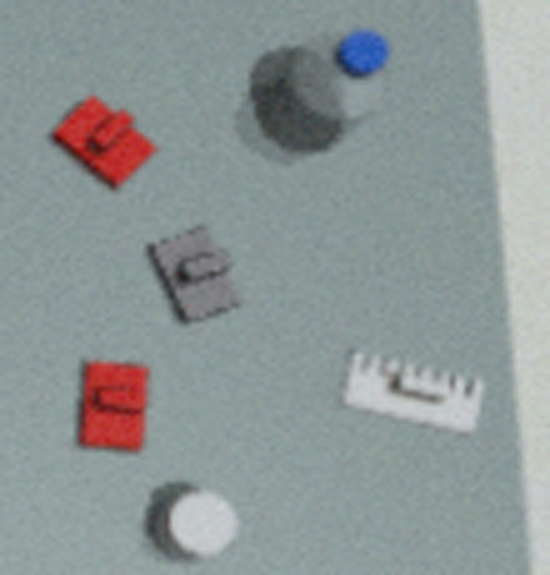

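```bash
cat > fit.py <<'E'
from h import *
from scipy.optimize import minimize
def local(P,q):
    a=np.radians(q[2]);R=np.array([[np.cos(a),-np.sin(a)],[np.sin(a),np.cos(a)]])
    return (P[:,:2]-q[:2])@R
def strips(P,q):
    l=local(P,q);ax=np.abs(l[:,0])
    d1=np.hypot(ax-63,np.maximum(np.abs(l[:,1])-96,0))
    d2=np.hypot(np.maximum(ax-66,0),l[:,1]+93)
    return np.minimum(d1,d2)
def fitbox(P,q0):
    f=lambda q:np.sum(np.minimum(strips(P,q),8)**2)
    r=minimize(f,q0,method='Nelder-Mead',options=dict(xatol=.01,fatol=.1,initial_simplex=np.array(q0)+np.vstack([np.zeros(3),np.diag([5,5,3])])))
    return r.x,np.sqrt(r.fun/len(P))
if __name__=='__main__':
    for n,b in(('top',(295,370,180,240)),('scene',(250,345,140,250))):
        W=np.load(f'pics/{n}0.npy');I=cv2.imread(f'pics/{n}0.png').astype(int)
        W=W.copy();blue=(I[...,0]>I[...,2]+30)
        Wb=W.copy();Wb[~blue]=np.nan
        P=region(Wb,*b,73,84);q,e=fitbox(P,[506,0,5.2]);print(n,len(P),np.round(q,2),'rms',round(e,2))
        A=W[b[2]:b[3],250 if n=='top' else b[0]:b[1]].reshape(-1,3);A=A[np.isfinite(A[:,2])]
        L=np.c_[local(A,q),A[:,2]]
        lip=L[(L[:,2]>80)&(L[:,2]<92)&(L[:,1]>130)];print('lip n',len(lip),'y med',np.round(np.percentile(lip[:,1],[5,50,95]),1),'x',np.round(np.percentile(lip[:,0],[2,98]),1))
        ins=L[(abs(L[:,0])<33)&(L[:,1]<-22)&(L[:,1]>-68)&(L[:,2]<12)];print('pocket floor mean',ins.mean(0).round(1),np.percentile(ins[:,0],[3,97]).round(1),np.percentile(ins[:,1],[3,97]).round(1))
        pl=L[(L[:,2]>58)&(L[:,2]<66)&(abs(L[:,0])<57)];print('plate y',np.percentile(pl[:,1],[1,99]).round(1),'out',np.percentile(pl[:,0],[1,99]).round(1))
E
python3 fit.py
```

```text
top 304 [507.9    2.66   5.3 ] rms 1.84
lip n 77 y med [214.  216.8 220.1] x [-55.7  54.9]
pocket floor mean [  1.4 -45.1   6. ] [-28.3  31.1] [-66.2 -24.1]
plate y [ 38.2 213.3] out [-55.8  55.9]
scene 325 [510.59   1.38   5.45] rms 2.11
lip n 79 y med [214.2 219.3 224.3] x [-56.7  54.9]
pocket floor mean [ -2.4 -33.    5.4] [-30.9  24.9] [-44.  -22.4]
plate y [-94.9 219.9] out [-55.6  55.4]
```

View pics/crop2.png

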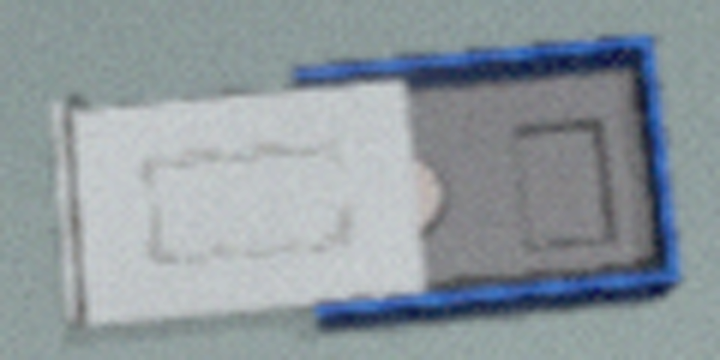

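Crop 1 shows the grey block in the middle at crop (197,275), which is top pixel (414,190). Reds at (105,140) and (113,405) are avoided. Crop 2 shows the box with its pocket at (565,185) and the lip at the far left, x=65. Both cameras agree on relative positions, so I'm setting out.

```bash
cat >> h.py <<'E'
def axes(yaw):
    a=np.radians(yaw);c,s=np.cos(a),np.sin(a)
    return np.array([[c,s,0],[0,0,-1],[-s,c,0]])   # rows: tool x,y,z in world
def chain(base,*targets):
    """poses (x,y,z,yaw) -> turn about tool y (rad), shift in tool axes"""
    for t in targets:
        d=axes(base[3])@(np.array(t[:3])-base[:3]); print('turn_y',round(-np.radians(t[3]-base[3]),3),'shift',d.round(1)); base=np.array(t,float)
def meas():
    s=env.state();print('t',round(s['time_s'],2),'pos',s['ee_pos'].round(1),'rot',s['ee_rot'].round(2),'F',s['force'].round(1),'w',round(s['gripper_width'],1))
    return np.r_[s['ee_pos'],s['ee_rot'][2]]
BOX=np.array([509.2,2.0]);BYAW=5.35
def box(x,y):
    return BOX+np.array([x,y])@axes(BYAW)[[0,2]][:,:2]
E
python3 - <<'E'
from h import *
chain([176.4,547.3,404.8,72.14],[340,215,390,46.5],[500,-110,350,21.5],[584.7,-280,265,21.5],[584.7,-280,215,21.5])
print(box(0,-45),box(0,0),box(0,220),box(0,92))
E
```

```text
turn_y 0.448 shift [-266.1   14.8 -257.6]
turn_y 0.436 shift [-125.6   40.  -339.8]
turn_y -0.0 shift [  16.5   85.  -189.2]
turn_y -0.0 shift [ 0. 50.  0.]
[513.39577686 -42.80396697] [509.2   2. ] [488.68731311 221.04161631] [500.6219673   93.59922137]
```

carry_out([
  [[0,0.448,0],[-266,15,-257.5],0.3],
  [[0,0.448,0],[-266,15,-257.5],0.3],
  [[0,0.448,0],[-266,15,-257.5],0.3],
  [[0,0.448,0],[-266,15,-257.5],0.3],
  [[0,0.448,0],[-266,15,-257.5],0.3],
  [[0,0.448,0],[-266,15,-257.5],0.3],
  [[0,0.448,0],[-266,15,-257.5],0.3],
  [[0,0.448,0],[-266,15,-257.5],0.3],
  [[0,0.448,0],[-266,15,-257.5],0.3],
], force=20)

```text
time_s: 0.85
ee_pos: [340.1, 212.9, 389.5]
ee_rot: [-90.0, 0.0, 46.5]
force: [0.9, 0.3, -0.3]
gripper_width: 63.9
```

carry_out([
  [[0,0.436,0],[-125.5,40,-340],0.3],
  [[0,0.436,0],[-125.5,40,-340],0.3],
  [[0,0.436,0],[-125.5,40,-340],0.3],
  [[0,0.436,0],[-125.5,40,-340],0.3],
  [[0,0.436,0],[-125.5,40,-340],0.3],
  [[0,0.436,0],[-125.5,40,-340],0.3],
  [[0,0.436,0],[-125.5,40,-340],0.3],
  [[0,0.436,0],[-125.5,40,-340],0.3],
  [[0,0.436,0],[-125.5,40,-340],0.3],
])

```text
time_s: 1.6
ee_pos: [500.7, -113.0, 349.0]
ee_rot: [-90.0, 0.0, 21.4]
force: [0.7, 0.3, 0.7]
gripper_width: 63.9
```

carry_out([
  [[0,0,0],[16.5,85,-189],0.3],
  [[0,0,0],[16.5,85,-189],0.3],
  [[0,0,0],[16.5,85,-189],0.3],
  [[0,0,0],[16.5,85,-189],0.3],
  [[0,0,0],[16.5,85,-189],0.3],
  [[0,0,0],[16.5,85,-189],0.3],
  [[0,0,0],[16.5,85,-189],0.3],
  [[0,0,0],[16.5,85,-189],0.3],
])

```text
time_s: 2.27
ee_pos: [584.2, -279.6, 264.1]
ee_rot: [-89.9, 0.1, 21.5]
force: [0.3, -0.1, 0.1]
gripper_width: 63.9
```

carry_out([
  [[0,0,0],[0,25,0],0.3],
  [[0,0,0],[0,40,0],0.3],
  [[0,0,0],[0,47,0],0.3],
  [[0,0,0],[0,50,0],0.3],
  [[0,0,0],[0,50,0],0.3],
  [[0,0,0],[0,50,0],0.3],
])

```text
time_s: 2.77
ee_pos: [584.8, -279.5, 216.0]
ee_rot: [-90.1, -0.1, 21.5]
force: [0.4, -0.5, -0.3]
gripper_width: 63.6
```

carry_out([
  [[0,0,0],[0,0,0],0.6],
  [[0,0,0],[0,0,0],0.75],
  [[0,0,0],[0,0,0],0.85],
  [[0,0,0],[0,0,0],1],
  [[0,0,0],[0,0,0],1],
  [[0,0,0],[0,0,0],1],
  [[0,0,0],[0,0,0],1],
  [[0,0,0],[0,0,0],1],
  [[0,0,0],[0,0,0],1],
], force=20)

```text
time_s: 3.52
ee_pos: [584.6, -279.9, 214.7]
ee_rot: [-90.0, -0.0, 21.5]
force: [1.1, -0.3, -0.2]
gripper_width: 12.4
```

carry_out([
  [[0,0,0],[0,-25,0],1],
  [[0,0,0],[0,-60,0],1],
  [[0,0,0],[0,-90,0],1],
  [[0,0,0],[0,-105,0],1],
  [[0,0,0],[0,-105,0],1],
  [[0,0,0],[0,-105,0],1],
])

```text
time_s: 4.02
ee_pos: [584.3, -279.8, 319.9]
ee_rot: [-90.0, -0.0, 21.5]
force: [0.3, 0.6, -2.7]
gripper_width: 12.0
```

Run:
```python
from h import *
m=meas()
chain(m,[*box(0,-45),320,BYAW])
```

```text
t 4.02 pos [ 584.3 -279.8  319.9] rot [-9.003e+01 -3.000e-02  2.148e+01] F [ 0.3  0.6 -2.7] w 12.0
turn_y 0.282 shift [ 2.080e+01 -1.000e-01  2.465e+02]
```

carry_out([
  [[0,0.07,0],[5,0,62],1],
  [[0,0.12,0],[8,0,98],1],
  [[0,0.16,0],[12,0,134],1],
  [[0,0.2,0],[15,0,170],1],
  [[0,0.24,0],[18,0,206],1],
  [[0,0.27,0],[20,0,235],1],
  [[0,0.282,0],[21,0,246.5],1],
  [[0,0.282,0],[21,0,246.5],1],
  [[0,0.282,0],[21,0,246.5],1],
  [[0,0.282,0],[21,0,246.5],1],
])

```text
time_s: 4.85
ee_pos: [513.9, -43.4, 318.7]
ee_rot: [-90.0, 0.1, 5.3]
force: [0.2, -0.4, -1.4]
gripper_width: 12.0
```

Run:
```python
from h import *
m=meas()
F={n:grab(n) for n in('top','scene')}
C=[]
for n,f in F.items():
    W=cloud(f);cv2.imwrite(f'pics/{n}1.png',f['frame'])
    # block base top surface & body around tool, in tool frame
    P=W.reshape(-1,3);P=P[np.isfinite(P[:,2])]
    L=(P-m[:3])@axes(m[3]).T   # tool x, depth(y), z
    s=L[(abs(L[:,0])<45)&(abs(L[:,2])<45)&(L[:,1]>188)&(L[:,1]<218)]
    print(n,len(s),'x',np.percentile(s[:,0],[1,5,95,99]).round(1),'z',np.percentile(s[:,2],[1,5,95,99]).round(1),'d',np.percentile(s[:,1],[2,50,98]).round(1))
    R=cv2.Rodrigues(np.array(f['rvec'],float))[0]
    q=np.array([*m[:2],m[2]-200.])
    u=cv2.projectPoints(q.reshape(1,1,3),np.array(f['rvec'],float),np.array(f['tvec'],float),np.array(f['camera_matrix']),np.array([f['k1'],0,0,0.]))[0].ravel();print('px',u.round(0))
    u=u.astype(int);c=f['frame'][max(u[1]-45,0):u[1]+45,max(u[0]-60,0):u[0]+60]
    C.append(cv2.convertScaleAbs(cv2.resize(c,(600,450) if 0 else (400,300),interpolation=cv2.INTER_CUBIC),alpha=1.6))
cv2.imwrite('pics/hold.png',np.hstack(C))
```

```text
t 4.85 pos [513.9 -43.4 318.7] rot [-90.     0.1    5.33] F [ 0.2 -0.4 -1.4] w 12.0Traceback (most recent call last):
  File "<stdin>", line 11, in <module>
    return _quantile_unchecked(
        a, q, axis, out, overwrite_input, method, keepdims, weights)
    return _ureduce(a,
                    func=_quantile_ureduce_func,
    ...<5 lines>...
                    overwrite_input=overwrite_input,
                    method=method)
    r = func(a, **kwargs)
    result = _quantile(arr,
                       quantiles=q,
    ...<2 lines>...
                       out=out,
                       weights=wgt)
    slices_having_nans = np.isnan(arr[-1, ...])
                                  ~~~^^^^^^^^^
IndexError: index -1 is out of bounds for axis 0 with size 0
```

```bash
cat > hold.py <<'E'
from h import *
import sys
m=meas();n='scene';f=grab(n);W=cloud(f)
d0,d1,hx,hz=map(float,sys.argv[2:6])
P=W.reshape(-1,3);P=P[np.isfinite(P[:,2])]
L=(P-m[:3])@axes(m[3]).T
s=L[(abs(L[:,0])<hx)&(abs(L[:,2])<hz)&(L[:,1]>d0)&(L[:,1]<d1)]
print(len(s),'x',np.percentile(s[:,0],[1,5,95,99]).round(1),'z',np.percentile(s[:,2],[1,5,95,99]).round(1),'d',np.percentile(s[:,1],[2,50,98]).round(1))
u=cv2.projectPoints(np.array([[*m[:2],m[2]-200.]]),np.array(f['rvec'],float),np.array(f['tvec'],float),np.array(f['camera_matrix']),np.array([f['k1'],0,0,0.]))[0].ravel().astype(int);print('px',u)
cv2.imwrite(sys.argv[1],cv2.convertScaleAbs(cv2.resize(f['frame'][u[1]-60:u[1]+60,u[0]-80:u[0]+80],(720,540),interpolation=cv2.INTER_CUBIC),alpha=1.6))
E
python3 hold.py pics/hold1.png 190 218 45 40
```

```text
t 4.95 pos [514.1 -43.8 319.1] rot [-9.00e+01  5.00e-02  5.26e+00] F [0.6 0.4 0.1] w 11.4
207 x [-30.  -26.8  29.4  30.6] z [-22.3 -21.4  14.6  18.8] d [191.9 197.8 214.6]
px [284 203]
```

View pics/hold1.png

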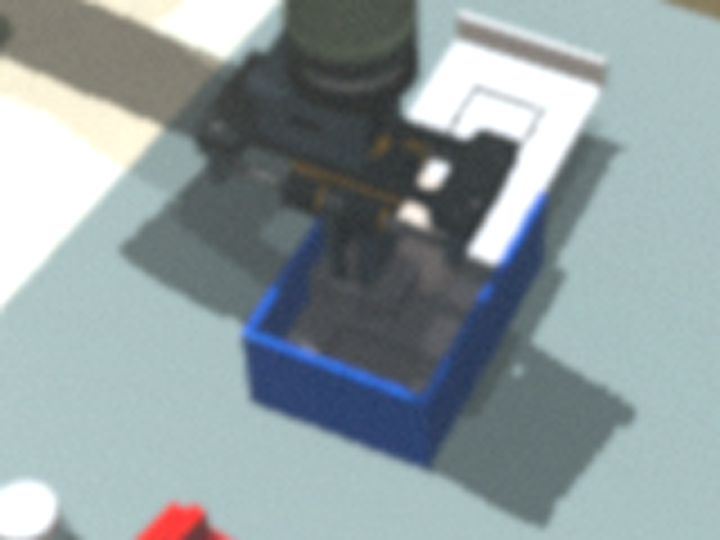

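The scene crop shows the block held over the pocket, between the blue walls, with the divider out. The block is level and centred in the jaws, and needs about +1 mm along box y.

carry_out([
  [[0,0,0],[0.5,20,1.2],1],
  [[0,0,0],[0.5,45,1.2],1],
  [[0,0,0],[0.5,65,1.2],1],
  [[0,0,0],[0.5,73,1.2],1],
  [[0,0,0],[0.5,75,1.2],1],
  [[0,0,0],[0.5,75,1.2],1],
  [[0,0,0],[0.5,75,1.2],1],
])

```text
time_s: 5.58
ee_pos: [514.8, -41.9, 245.6]
ee_rot: [-90.0, -0.1, 5.3]
force: [-0.1, -0.1, -1.3]
gripper_width: 11.7
```

carry_out([
  [[0,0,0],[0,2,0],1],
  [[0,0,0],[0,4,0],1],
  [[0,0,0],[0,6,0],1],
  [[0,0,0],[0,7,0],1],
  [[0,0,0],[0,8,0],1],
  [[0,0,0],[0,9,0],1],
  [[0,0,0],[0,10,0],1],
  [[0,0,0],[0,10,0],1],
  [[0,0,0],[0,10,0],1],
])

```text
time_s: 6.33
ee_pos: [514.2, -41.6, 234.7]
ee_rot: [-90.0, 0.0, 5.3]
force: [1.0, -0.4, -1.2]
gripper_width: 11.7
```

carry_out([
  [[0,0,0],[0,2,-0.6],1],
  [[0,0,0],[0,4,-0.6],1],
  [[0,0,0],[0,6,-0.6],1],
  [[0,0,0],[0,8,-0.6],1],
  [[0,0,0],[0,10,-0.6],1],
  [[0,0,0],[0,11.5,-0.6],1],
  [[0,0,0],[0,13,-0.6],1],
  [[0,0,0],[0,13,-0.6],1],
])

```text
time_s: 7.0
ee_pos: [514.1, -42.1, 221.4]
ee_rot: [-90.0, 0.0, 5.3]
force: [0.4, -0.9, -2.8]
gripper_width: 11.9
```

carry_out([
  [[0,0,0],[0,0.7,0],1],
  [[0,0,0],[0,0.7,0],1],
  [[0,0,0],[0,0.7,0],0.8],
  [[0,0,0],[0,0.7,0],0.65],
  [[0,0,0],[0,0.7,0],0.65],
  [[0,0,0],[0,0.7,0],0.65],
])

```text
time_s: 7.5
ee_pos: [514.3, -42.2, 221.2]
ee_rot: [-90.0, -0.0, 5.3]
force: [0.1, 1.3, -0.6]
gripper_width: 31.6
```

carry_out([
  [[0,0,0],[0,-20,0],0.65],
  [[0,0,0],[0,-50,0],0.65],
  [[0,0,0],[0,-85,0],0.65],
  [[0,0,0],[0,-110,0],0.65],
  [[0,0,0],[0,-120,0],0.65],
  [[0,0,0],[0,-120,0],0.65],
])

```text
time_s: 8.0
ee_pos: [514.7, -42.2, 343.5]
ee_rot: [-90.1, -0.3, 5.3]
force: [-0.2, 0.3, -0.3]
gripper_width: 32.0
```

Run:
```python
from h import *
m=meas()
b=np.r_[box(0,250),340,BYAW]
chain(m,b,[*box(0,250),255,BYAW])
```

```text
t 8.0 pos [514.7 -42.2 343.5] rot [-90.06  -0.33   5.33] F [-0.2  0.3 -0.3] w 32.0
turn_y -0.0 shift [ -1.5   3.5 294.6]
turn_y -0.0 shift [ 0. 85.  0.]
```

carry_out([
  [[0,0,0],[-1.5,3,299],1],
  [[0,0,0],[-1.5,3,299],1],
  [[0,0,0],[-1.5,3,299],1],
  [[0,0,0],[-1.5,3,299],1],
  [[0,0,0],[-1.5,3,299],1],
  [[0,0,0],[-1.5,3,299],1],
  [[0,0,0],[-1.5,3,299],1],
  [[0,0,0],[-1.5,3,299],1],
  [[0,0,0],[-1.5,3,299],1],
  [[0,0,0],[-1.5,3,299],1],
])

```text
time_s: 8.83
ee_pos: [484.5, 255.1, 336.3]
ee_rot: [-90.1, 0.2, 5.4]
force: [-0.3, -0.5, -0.1]
gripper_width: 0.4
```

```bash
cat > chk.py <<'E'
from fit import *
m=meas();f=grab('top');W=cloud(f);cv2.imwrite('pics/top2.png',f['frame'])
q=[507.9,2.66,5.3];P=W.reshape(-1,3);P=P[np.isfinite(P[:,2])];L=np.c_[local(P,q),P[:,2]]
s=L[(abs(L[:,0])<50)&(L[:,1]>-80)&(L[:,1]<10)]
k=s[s[:,2]>44];print('fin',len(k),k.mean(0).round(1),cv2.minAreaRect(k[:,:2].astype(np.float32)))
for r in((-28,-10),(10,28)):
  for c in((-62,-48),(-42,-28)):
    b=s[(s[:,0]>r[0])&(s[:,0]<r[1])&(s[:,1]>c[0])&(s[:,1]<c[1])];print('base',r,c,b[:,2].mean().round(1))
E
python3 chk.py
```

```text
t 8.83 pos [484.5 255.1 336.3] rot [-90.12   0.18   5.41] F [-0.3 -0.5 -0.1] w 0.4
fin 42 [ -0.  -44.   52.5] ((0.5020098686218262, -44.47014617919922), (29.545236587524414, 11.865692138671875), 88.57413482666016)
base (-28, -10) (-62, -48) 26.3
base (-28, -10) (-42, -28) 24.7
base (10, 28) (-62, -48) 25.7
base (10, 28) (-42, -28) 24.6
```

The block sits in the pocket: centre within 1 mm, base top at 26 mm, level. Next is lowering the closed fingers outside the lip and pushing.

carry_out([
  [[0,0,0],[0,35,0],1],
  [[0,0,0],[0,60,0],1],
  [[0,0,0],[0,74,0],1],
  [[0,0,0],[0,77,0],1],
  [[0,0,0],[0,77,0],1],
  [[0,0,0],[0,77,0],1],
])

```text
time_s: 9.38
ee_pos: [485.6, 254.5, 261.8]
ee_rot: [-90.0, -0.1, 5.2]
force: [-0.5, -0.5, 0.4]
gripper_width: 0.2
```

carry_out([
  [[0,0,0],[0,0,-8],1],
  [[0,0,0],[0,0,-16],1],
  [[0,0,0],[0,0,-24],1],
  [[0,0,0],[0,0,-32],1],
  [[0,0,0],[0,0,-40],1],
  [[0,0,0],[0,0,-50],1],
  [[0,0,0],[0,0,-60],1],
  [[0,0,0],[0,0,-70],1],
  [[0,0,0],[0,0,-80],1],
  [[0,0,0],[0,0,-90],1],
])

```text
time_s: 10.22
ee_pos: [493.4, 164.7, 261.0]
ee_rot: [-90.0, -0.0, 5.3]
force: [1.3, 3.7, 1.6]
gripper_width: 0.8
```

carry_out([
  [[0,0,0],[0,0,-10],1],
  [[0,0,0],[0,0,-20],1],
  [[0,0,0],[0,0,-30],1],
  [[0,0,0],[0,0,-38],1],
  [[0,0,0],[0,0,-42],1],
  [[0,0,0],[0,0,-44],1],
  [[0,0,0],[0,0,-45],1],
])

```text
time_s: 10.8
ee_pos: [497.3, 120.6, 260.9]
ee_rot: [-90.0, 0.0, 5.3]
force: [0.8, 1.9, 0.6]
gripper_width: 0.2
```

```bash
cat > div.py <<'E'
from fit import *
m=meas()
for n,q in(('top',[507.9,2.66,5.3]),('scene',[510.6,1.4,5.45])):
    f=grab(n);W=cloud(f);cv2.imwrite(f'pics/{n}3.png',f['frame'])
    P=W.reshape(-1,3);P=P[np.isfinite(P[:,2])];L=np.c_[local(P,q),P[:,2]]
    s=L[(abs(L[:,0])<54)&(abs(L[:,0])>25)]
    l=s[(s[:,2]>82)&(s[:,2]<91)&(s[:,1]>70)&(s[:,1]<180)]
    if len(l): print(n,'lip',len(l),np.percentile(l[:,1],[5,50,95]).round(1))
    p=s[(s[:,1]>-95)&(s[:,1]<0)&(s[:,2]>57)&(s[:,2]<67)]
    if len(p): print(n,'plate inner edge',np.percentile(p[:,1],[0.5,2]).round(1),len(p))
E
python3 div.py
```

```text
t 10.8 pos [497.3 120.6 260.9] rot [-9.00e+01  5.00e-02  5.31e+00] F [0.8 1.9 0.6] w 0.2
top plate inner edge [-90.3 -85.4] 466
scene lip 35 [ 93.1  96.6 100.3]
scene plate inner edge [-94.9 -93.4] 418
```

carry_out([
  [[0,0,0],[0,0,-1.5],1],
  [[0,0,0],[0,0,-3],1],
  [[0,0,0],[0,0,-4],1],
  [[0,0,0],[0,0,-5],1],
  [[0,0,0],[0,0,-5],1],
  [[0,0,0],[0,0,-5],1],
])

```text
time_s: 11.4
ee_pos: [497.5, 116.2, 260.8]
ee_rot: [-90.0, 0.1, 5.3]
force: [-3.1, 2.9, -0.6]
gripper_width: 0.5
```

carry_out([
  [[0,0,0],[0,0,-1],1],
  [[0,0,0],[0,0,-2],1],
  [[0,0,0],[0,0,-3],1],
  [[0,0,0],[0,0,-3],1],
])

```text
time_s: 11.73
ee_pos: [497.6, 115.0, 260.9]
ee_rot: [-89.6, 0.1, 5.2]
force: [-3.8, 15.0, -0.5]
gripper_width: 0.7
```

carry_out([
  [[0,0,0],[0,0,-1],1],
  [[0,0,0],[0,0,-1.5],1],
  [[0,0,0],[0,0,-1.5],1],
  [[0,0,0],[0,0,-1.5],1],
])

```text
time_s: 12.07
ee_pos: [497.6, 114.5, 260.9]
ee_rot: [-89.5, 0.1, 5.1]
force: [-5.0, 20.0, -1.3]
gripper_width: 0.5
```

carry_out([
  [[0,0,0],[0,0,15],1],
  [[0,0,0],[0,0,30],1],
  [[0,0,0],[0,-40,40],1],
  [[0,0,0],[0,-80,40],1],
  [[0,0,0],[0,-110,40],0.3],
  [[0,0,0],[0,-110,40],0.3],
  [[0,0,0],[0,-110,40],0.3],
])

```text
time_s: 12.65
ee_pos: [495.2, 151.1, 373.1]
ee_rot: [-90.0, -0.3, 5.4]
force: [0.5, 0.2, -0.4]
gripper_width: 17.1
```

```bash
python3 div.py
python3 - <<'E'
from h import *
m=meas()
chain(m,[505,-60,365,-4],[498.2,-422.6,310,-14.2],[498.2,-422.6,199.5,-14.2])
E
```

```text
t 12.65 pos [495.2 151.1 373.1] rot [-90.02  -0.33   5.36] F [ 0.5  0.2 -0.4] w 17.1
top lip 16 [90.1 92.  94.8]
top plate inner edge [-90.2 -89.1] 476
scene lip 27 [89.2 94.1 97.2]
scene plate inner edge [-94.6 -94.1] 416
t 12.75 pos [494.4 150.9 370.3] rot [-9.006e+01  5.000e-02  5.330e+00] F [-0.3  0.6 -0.6] w 25.5
turn_y 0.163 shift [  -9.1    5.3 -211. ]
turn_y 0.178 shift [  18.5   55.  -362.2]
turn_y -0.0 shift [  0.  110.5   0. ]
```

The divider hit its end stop: 20 N with no more travel, and the lip is about 125 mm in from its start. Now the comb.

carry_out([
  [[0,0.163,0],[-9,5,-211],0.3],
  [[0,0.163,0],[-9,5,-211],0.3],
  [[0,0.163,0],[-9,5,-211],0.3],
  [[0,0.163,0],[-9,5,-211],0.3],
  [[0,0.163,0],[-9,5,-211],0.3],
  [[0,0.163,0],[-9,5,-211],0.3],
])

```text
time_s: 13.25
ee_pos: [505.0, -65.2, 364.1]
ee_rot: [-90.2, 0.2, -4.3]
force: [0.6, -0.6, 0.0]
gripper_width: 63.1
```

carry_out([
  [[0,0.178,0],[18.5,55,-362],0.3],
  [[0,0.178,0],[18.5,55,-362],0.3],
  [[0,0.178,0],[18.5,55,-362],0.3],
  [[0,0.178,0],[18.5,55,-362],0.3],
  [[0,0.178,0],[18.5,55,-362],0.3],
  [[0,0.178,0],[18.5,55,-362],0.3],
  [[0,0.178,0],[18.5,55,-362],0.3],
  [[0,0.178,0],[18.5,55,-362],0.3],
  [[0,0.178,0],[18.5,55,-362],0.3],
  [[0,0.178,0],[18.5,55,-362],0.3],
])

```text
time_s: 14.08
ee_pos: [497.3, -427.3, 307.2]
ee_rot: [-90.1, 0.2, -14.5]
force: [0.9, -0.1, 0.4]
gripper_width: 63.7
```

Run:
```python
from h import *
m=meas();chain(m,[498.2,-422.6,200,-14.2])
f=grab('scene');W=cloud(f);rect(region(W,182,228,308,346,20,38),'fin now')
```

```text
t 14.08 pos [ 497.3 -427.3  307.2] rot [-90.08   0.17 -14.47] F [ 0.9 -0.1  0.4] w 63.7
turn_y -0.005 shift [ -0.3 107.2   4.7]
fin now 43 c [ 502.4 -423.4] size [32.3  5.2] ang 73.9 z med/max [29. 36.]
```

carry_out([
  [[0,0,0],[0,30,4],0.3],
  [[0,0,0],[0,65,4.5],0.3],
  [[0,0,0],[0,90,4.5],0.3],
  [[0,0,0],[0,102,4.5],0.3],
  [[0,0,0],[0,106,4.5],0.3],
  [[0,0,0],[0,106.5,4.5],0.3],
  [[0,0,0],[0,106.5,4.5],0.3],
])

```text
time_s: 14.72
ee_pos: [500.1, -417.5, 205.6]
ee_rot: [-90.0, -0.1, -14.2]
force: [0.3, -0.1, 0.5]
gripper_width: 64.0
```

carry_out([
  [[0,0,0],[0,0,0],0.6],
  [[0,0,0],[0,0,0],0.75],
  [[0,0,0],[0,0,0],0.85],
  [[0,0,0],[0,0,0],1],
  [[0,0,0],[0,0,0],1],
  [[0,0,0],[0,0,0],1],
  [[0,0,0],[0,0,0],1],
  [[0,0,0],[0,0,0],1],
  [[0,0,0],[0,0,0],1],
], force=20)

```text
time_s: 15.47
ee_pos: [499.5, -417.6, 204.4]
ee_rot: [-90.0, 0.0, -14.2]
force: [-0.3, 0.1, 0.9]
gripper_width: 10.0
```

carry_out([
  [[0,0,0],[0,-25,0],1],
  [[0,0,0],[0,-60,0],1],
  [[0,0,0],[0,-100,0],1],
  [[0,0,0],[0,-130,0],1],
  [[0,0,0],[0,-140,0],1],
  [[0,0,0],[0,-140,0],1],
])

```text
time_s: 15.97
ee_pos: [499.9, -417.9, 347.8]
ee_rot: [-90.2, -0.3, -14.2]
force: [-0.7, -0.2, -1.2]
gripper_width: 10.1
```

Run:
```python
from h import *
m=meas()
chain(m,[510,-200,345,-5],[509.2,8,345,5.35])
```

```text
t 15.97 pos [ 499.9 -417.9  347.8] rot [-90.17  -0.34 -14.21] F [-0.7 -0.2 -1.2] w 10.1
turn_y -0.161 shift [-43.7   2.8 213.7]
turn_y -0.181 shift [-18.9   0.  207.1]
```

carry_out([
  [[0,-0.05,0],[-14,0,69],1],
  [[0,-0.08,0],[-22,0,105],1],
  [[0,-0.11,0],[-29,1,141],1],
  [[0,-0.14,0],[-36,2,177],1],
  [[0,-0.161,0],[-43.7,2,213.7],1],
  [[0,-0.161,0],[-43.7,2,213.7],1],
  [[0,-0.161,0],[-43.7,2,213.7],1],
])

```text
time_s: 16.55
ee_pos: [509.1, -196.9, 340.4]
ee_rot: [-89.9, 0.3, -4.8]
force: [-0.2, 0.2, 0.1]
gripper_width: 10.0
```

carry_out([
  [[0,-0.04,0],[-4,0,40],1],
  [[0,-0.07,0],[-7,0,75],1],
  [[0,-0.1,0],[-10,0,110],1],
  [[0,-0.13,0],[-14,0,145],1],
  [[0,-0.16,0],[-17,0,180],1],
  [[0,-0.18,0],[-18.5,0,200],1],
  [[0,-0.181,0],[-19,0,207],1],
  [[0,-0.181,0],[-19,0,207],1],
  [[0,-0.181,0],[-19,0,207],1],
  [[0,-0.181,0],[-19,0,207],1],
])

```text
time_s: 17.38
ee_pos: [508.9, 6.7, 342.0]
ee_rot: [-90.0, 0.0, 5.3]
force: [-0.5, 0.8, -0.4]
gripper_width: 9.8
```

```bash
python3 hold.py pics/hold2.png 189 212 35 65
python3 - <<'E'
from h import *
m=meas();f=grab('scene');W=cloud(f)
P=W.reshape(-1,3);P=P[np.isfinite(P[:,2])];L=(P-m[:3])@axes(m[3]).T
s=L[(abs(L[:,0])<40)&(abs(L[:,2])<65)&(L[:,1]>193)&(L[:,1]<212)]
print(cv2.minAreaRect(s[:,[0,2]].astype(np.float32)))
for a in range(-60,60,10):
    k=s[(s[:,2]>a)&(s[:,2]<a+10)]
    if len(k):print(a,len(k),k[:,0].min().round(1),k[:,0].max().round(1),np.median(k[:,1]).round(1))
E
```

```text
t 17.38 pos [508.9   6.7 342. ] rot [-9.003e+01  5.000e-02  5.280e+00] F [-0.5  0.8 -0.4] w 9.8
232 x [-19.9 -17.3  19.5  20. ] z [-53.  -50.9  31.9  36.2] d [192.3 199.7 206.1]
px [291 185]
t 17.43 pos [508.9   6.7 342.1] rot [-9.002e+01  4.000e-02  5.270e+00] F [ 0.2 -0.3 -0.1] w 9.8
((-0.24996376037597656, -7.673145294189453), (41.845115661621094, 93.13884735107422), 0.18950685858726501)
-60 19 -16.3 20.1 199.1
-50 37 -21.0 19.2 200.5
-40 44 -20.6 20.8 200.0
-30 42 -19.7 20.5 199.8
-20 27 -19.5 19.6 200.1
-10 11 9.7 20.6 201.3
0 12 8.6 19.7 201.3
10 11 10.9 20.6 198.7
20 10 6.8 19.8 200.5
30 15 6.3 20.5 200.6
```

View pics/hold2.png

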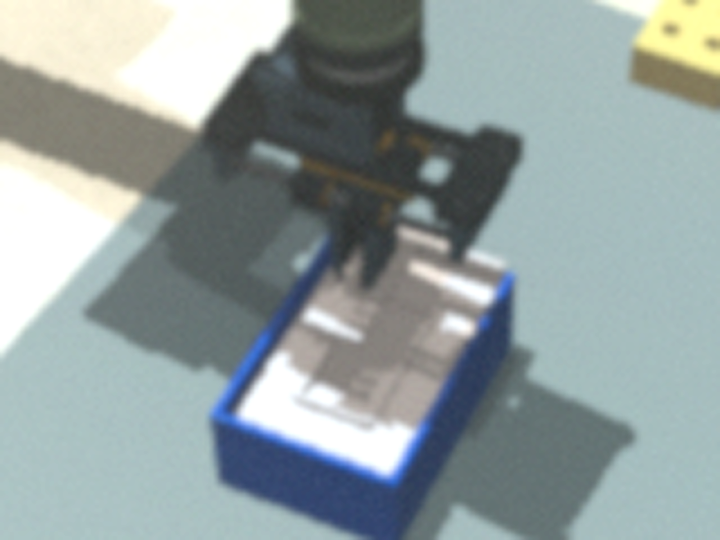

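The crop shows the comb level over the closed divider, lined up with the recess. Correcting about 1 mm and lowering it to just above the ribs.

carry_out([
  [[0,0,0],[1.1,20,1.5],1],
  [[0,0,0],[1.1,40,1.5],1],
  [[0,0,0],[1.1,55,1.5],1],
  [[0,0,0],[1.1,62,1.5],1],
  [[0,0,0],[1.1,64,1.5],1],
  [[0,0,0],[1.1,64,1.5],1],
  [[0,0,0],[1.1,64,1.5],1],
])

```text
time_s: 18.07
ee_pos: [510.1, 9.4, 279.3]
ee_rot: [-90.0, -0.1, 5.4]
force: [-0.2, 0.7, 0.5]
gripper_width: 10.2
```

Run:
```python
from fit import *
m=meas();f=grab('scene');W=cloud(f);P=W.reshape(-1,3);P=P[np.isfinite(P[:,2])]
q=[510.6,1.4,5.45];L=np.c_[local(P,q),P[:,2]]
s=L[(abs(L[:,0])<40)&(abs(L[:,1])<70)&(L[:,2]>69)&(L[:,2]<82)]
c=cv2.minAreaRect(s[:,:2].astype(np.float32));print(len(s),c,np.percentile(s[:,1],[1,99]),np.percentile(s[:,0],[1,99]))
u=cv2.projectPoints(np.array([[*m[:2],70.]]),np.array(f['rvec'],float),np.array(f['tvec'],float),np.array(f['camera_matrix']),np.array([f['k1'],0,0,0.]))[0].ravel().astype(int)
cv2.imwrite('pics/hold3.png',cv2.convertScaleAbs(cv2.resize(f['frame'][u[1]-40:u[1]+50,u[0]-60:u[0]+60],(800,600),interpolation=cv2.INTER_CUBIC),alpha=1.4))
```

```text
t 18.07 pos [510.1   9.4 279.3] rot [-9.001e+01 -9.000e-02  5.360e+00] F [-0.2  0.7  0.5] w 10.2
190 ((0.5442085266113281, -2.811267852783203), (102.04045867919922, 52.447532653808594), 87.29197692871094) [-51.4782281   45.38059036] [-21.97269363  22.16568534]
```

View pics/hold3.png

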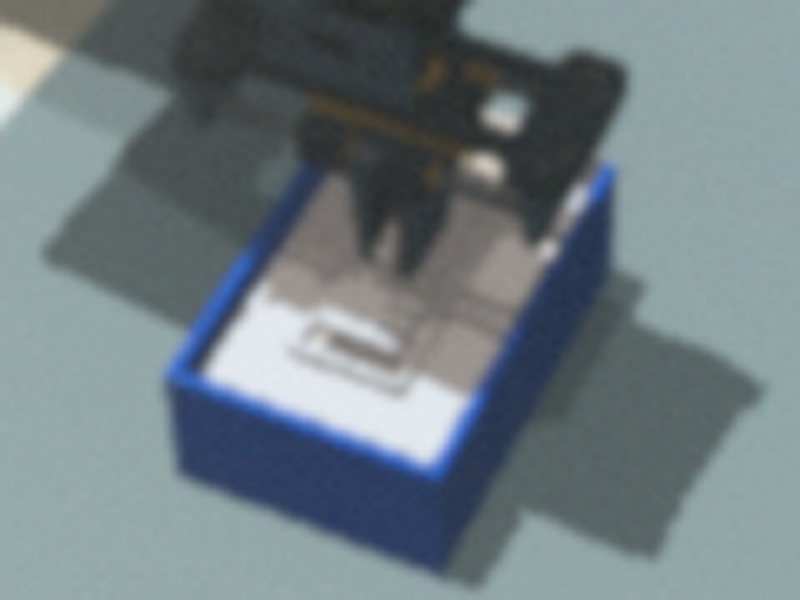

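The crop shows the comb just above its recess, with the -y rib visible and a small gap before the comb's end. Its estimated centre is about 1 mm toward -y. Lowering slowly.

carry_out([
  [[0,0,0],[0.2,1,1.2],1],
  [[0,0,0],[0.2,2.5,1.2],1],
  [[0,0,0],[0.2,4,1.2],1],
  [[0,0,0],[0.2,5.5,1.2],1],
  [[0,0,0],[0.2,7,1.2],1],
  [[0,0,0],[0.2,8.5,1.2],1],
  [[0,0,0],[0.2,10,1.2],1],
  [[0,0,0],[0.2,10,1.2],1],
])

```text
time_s: 18.78
ee_pos: [509.6, 10.9, 268.2]
ee_rot: [-90.0, 0.0, 5.4]
force: [0.2, -0.3, -1.0]
gripper_width: 10.1
```

carry_out([
  [[0,0,0],[0,0.5,0],1],
  [[0,0,0],[0,1,0],1],
  [[0,0,0],[0,1.5,0],1],
  [[0,0,0],[0,1.8,0],1],
  [[0,0,0],[0,1.8,0],1],
])

```text
time_s: 19.2
ee_pos: [509.7, 10.9, 266.7]
ee_rot: [-90.0, -0.0, 5.4]
force: [-0.0, 1.0, -0.9]
gripper_width: 9.8
```

Run:
```python
from fit import *
m=meas();f=grab('scene');W=cloud(f);P=W.reshape(-1,3);P=P[np.isfinite(P[:,2])]
q=[510.6,1.4,5.45];L=np.c_[local(P,q),P[:,2]]
for a in range(-64,64,6):
    k=L[(abs(L[:,0]-8)<9)&(L[:,1]>a)&(L[:,1]<a+6)&(L[:,2]<80)]
    if len(k):print(a,len(k),np.percentile(k[:,2],[10,50,90]).round(1))
```

```text
t 19.2 pos [509.7  10.9 266.7] rot [-89.99  -0.     5.38] F [-0.   1.  -0.9] w 9.8
-64 6 [58.5 60.6 62.1]
-58 14 [58.5 60.8 64.4]
-52 12 [59.5 63.8 67. ]
-46 12 [59.4 63.2 67.1]
-40 11 [64.2 66.5 69. ]
-34 10 [60.5 66.1 67.8]
-28 9 [65.7 66.8 71.3]
-22 10 [64.1 66.3 70.6]
-16 13 [63.3 67.4 75.9]
-10 11 [63.6 70.  76.6]
-4 5 [62.2 64.4 68. ]
2 6 [61.3 64.4 67.4]
8 3 [64.4 64.8 68.6]
14 7 [61.  67.6 72.8]
20 4 [62.  66.8 74.8]
26 4 [62.3 65.2 68.2]
32 4 [57.8 64.7 68.6]
38 7 [62.3 66.9 69. ]
44 4 [63.6 64.7 67.1]
50 2 [63.1 63.2 63.4]
62 4 [60.  60.8 64. ]
```

carry_out([
  [[0,0,0],[0,0.2,0],0.85],
  [[0,0,0],[0,0.2,0],0.65],
  [[0,0,0],[0,0.2,0],0.65],
  [[0,0,0],[0,0.2,0],0.65],
])

```text
time_s: 19.58
ee_pos: [509.7, 10.9, 266.6]
ee_rot: [-90.0, -0.0, 5.4]
force: [0.0, 0.1, -0.4]
gripper_width: 30.3
```

carry_out([
  [[0,0,0],[0,-20,0],0.65],
  [[0,0,0],[0,-50,0],0.65],
  [[0,0,0],[0,-85,0],0.65],
  [[0,0,0],[0,-110,0],0.65],
  [[0,0,0],[0,-110,80],0.65],
  [[0,0,0],[0,-110,160],0.65],
  [[0,0,0],[0,-110,240],0.65],
  [[0,0,0],[0,-110,240],0.65],
  [[0,0,0],[0,-110,240],0.65],
  [[0,0,0],[0,-110,240],0.65],
])

```text
time_s: 20.42
ee_pos: [486.4, 252.7, 376.7]
ee_rot: [-89.9, -0.0, 5.5]
force: [-0.7, 0.4, -0.4]
gripper_width: 31.9
```

```bash
python3 div.py
python3 - <<'E'
from fit import *
f=grab('top');W=cloud(f);P=W.reshape(-1,3);P=P[np.isfinite(P[:,2])]
L=np.c_[local(P,[507.9,2.66,5.3]),P[:,2]]
k=L[(abs(L[:,0])<30)&(abs(L[:,1])<40)&(L[:,2]>84)];print('fin',len(k),k[:,2].max().round(1),np.median(k[:,2]).round(1),cv2.minAreaRect(k[:,:2].astype(np.float32)))
for y in(-35,35):
  for x in (-14,0,14):
    b=L[(abs(L[:,0]-x)<6)&(abs(L[:,1]-y)<9)];print((x,y),np.median(b[:,2]).round(1))
b=L[(abs(L[:,0])>34)&(abs(L[:,0])<52)&(abs(L[:,1])<60)];print('plate z',np.median(b[:,2]).round(1))
cv2.imwrite('pics/fin.png',cv2.convertScaleAbs(cv2.resize(f['frame'][165:255,250:370],(800,600),interpolation=cv2.INTER_CUBIC),alpha=1.5))
E
```

```text
t 20.42 pos [486.4 252.7 376.7] rot [-8.994e+01 -3.000e-02  5.450e+00] F [-0.7  0.4 -0.4] w 31.9
top lip 36 [90.3 92.6 95.4]
top plate inner edge [-90.3 -88.7] 484
scene lip 36 [88.4 93.1 96.9]
scene plate inner edge [-94.9 -94.2] 425
fin 40 97.4 93.8 ((0.9999604225158691, 3.3276472091674805), (31.63654136657715, 10.115262985229492), 89.7942886352539)
(-14, -35) 66.8
(0, -35) 68.3
(14, -35) 66.1
(-14, 35) 68.5
(0, 35) 67.6
(14, 35) 64.7
plate z 61.9
```

View pics/fin.png

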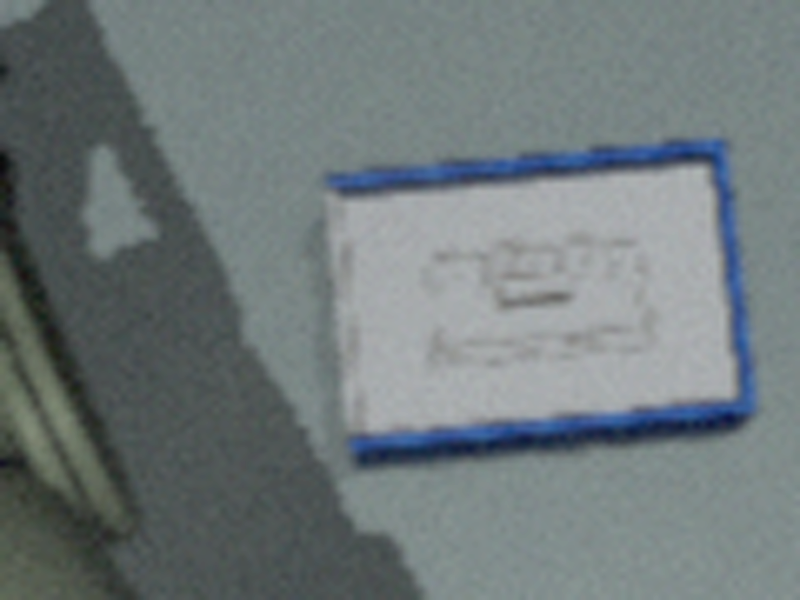

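The top view shows the divider closed inside the blue walls, with its lip at the left, x≈340. The comb lies in its recess with the fin at (535,295). The measured fin offset is (1.0, 3.3) mm and the comb is flat on the floor. Handing in.

```bash
python3 -c "
from h import *
meas();env.job_done()"
```

```text
t 20.57 pos [486.7 251.8 376.3] rot [-9.001e+01  1.000e-02  5.620e+00] F [ 0.2 -0.3 -0.1] w 32.2
the job is handed in; nothing more can be done
```

I packed the kit and handed the job in at 20.6 s: the block went into the pocket first, then the divider was pushed home, then the comb was laid in the recess. `env.job_done()` reports no verdict, so success rests on the checks below.

- **Block:** after I let go, its fin was within about 1 mm of the pocket centre. Its top surface was at 25–26 mm where 26 mm means fully seated, and it was level. I could not see it again once the divider closed.
- **Divider:** it reached a hard stop, with force rising to 20 N and no more travel. The lip centre then measured 93 mm; home is about 93 mm if the lip sits just past the plate's end, which is my inference.
- **Comb:** the fin sits about 1 mm (x) and 3.3 mm (y) off the recess centre by the top camera, against a limit of 7 mm. The comb looks flat: fin top at 94 mm, as expected on the floor, and aligned with the box to within about 1°. The fin reading suggests it lies near the +y rib.
- **Camera disagreement:** the two cameras differ by 2–3 mm in absolute position. The scene camera's estimates of the comb along y were also 2–4 mm below what the final view showed. Both are within tolerance.
- **Not re-measured:** I never moved near the jar, rack or bottle. The packed weight is hidden under the divider, and neither it nor those three was measured again.

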